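# Collared axle held up level from the drawer rack

### The job

Pull the drawer open by its handle, draw the axle with the wide collar up out of its hole in the drawer's rack, then lay it over until it is level and hold it there, at least 25 cm above the bench, ready to be fed into a bogie frame. Finish while still holding it, still and level, in the gripper alone, touching nothing else; do not put it down. Leave the other two axles in their holes and the other things on the bench and on the drawer unit where they are.

Things in the scene. Friction and masses are not known exactly. Their poses are not given: they have to be found in the camera images.
- cabinet: Grey bench-top drawer unit with one drawer, fixed to the bench, 290 deep, 320 wide, 170 high. Origin on the bench under the middle of its front face; its x axis points into the unit (so the drawer opens along -x), y along the front, z up.
- drawer (a joint): The drawer's slide: 0 shut, grows as it opens, in m; fully open at 0.18. It slides with about 2 N of friction and slight damping, stays where it is left, and starts shut. The rack's axles come clear of the unit for a gripper from about 0.14.
- handle (a point): Middle of the drawer's handle: a straight dark steel bar 10 thick and 110 long, along the unit's y axis, 140 above the bench (30 below the unit's top). Bar centre 45 in front of the drawer front, so 40 is free behind the bar; it is open from above. A post at each end of the bar joins it to the drawer front. Moves with the drawer.
- holder (a point): Centre of the top face of the wooden rack in the drawer, 65 above the bench; axes as the drawer unit's. Lies 75 behind the unit's front face when the drawer is shut and moves with the drawer. The rack is 75 x 262; its three round holes, 17.5 wide and 30 deep, lie at its centre and 75 to either side along y. The drawer's front panel (outer face 87 in front of the rack's centre, 12 thick) rises to 153 above the bench, its side walls to 80.
- collar_axle: The axle to take: steel, round, 16 thick and 112 long, with one round collar 40 across and 6 thick, from 50 to 56 above its foot. Weighs about 0.2 kg. Stands upright in one of the three holes, which one varies, its foot 35 and its top 147 above the bench; 56 of plain shaft stand free above the collar to grip. Origin at the centre of its foot end, z axis along the axle from foot to top.
- plain_axle: Neighbour axle to leave in its hole: plain steel round, 16 thick, 112 long, no collar. Origin at its foot end, z up along it.
- head_axle: Neighbour axle to leave in its hole: steel round 16 thick with a square head 24 x 24 x 12 at the top, 112 long in all, no collar. Origin at its foot end, z up along it.
- bearing: Bystander: loose steel ring, 62 across, 18 high, 28 hole, on the drawer unit's top. Origin at its base, middle.
- jar: Bystander: small glass jar, 56 across, 70 high, on the drawer unit's top. Origin at its base, middle.
- wheel: Bystander: flanged steel wheel lying flat, 116 across, 37 high, on the bench left of the drawer unit. Origin at its base, middle.
- axlebox: Bystander: green cast block on a foot, 95 x 50 x 51 high, on the bench right of the drawer unit. Origin at its base, middle.
- screwdriver: Bystander: screwdriver lying on the bench at the right. Origin at its base.
- hammer: Bystander: hammer lying on the bench at the left. Origin at its base.
- mug: Bystander: blue mug, 80 across, 90 high, on the bench at the right. Origin at its base, middle.

How it is judged (in metres and radians):
On the way, in this order (a step that is already met when the one before it is completed fails the run):
1. the drawer is pulled open, at least 100 mm (value of joint drawer above 0.1 m), for 0.2 s.
2. the collared axle is drawn clear of its hole, its foot above the rack's top, held in the fingers (z of collar_axle in the frame of holder above 0.005 m and contact force between collar_axle and the fingers above 1 N), for 0.1 s.
At the end, for the whole second after the job is handed in: The collared axle is gripped by the fingers and carried by nothing else, its foot end at least 235 mm above the bench, its axis within about 21 degrees of level (either end outward), at rest (under 30 mm/s and 0.15 rad/s); the other two axles are still in their holes (height (world z) of collar_axle above 0.235 m and angle between collar_axle's own z axis and vertical between 1.2 and 1.94 rad and contact force between collar_axle and the fingers above 1 N and contact force between collar_axle and cabinet below 0.1 N and contact force between collar_axle and plain_axle below 0.1 N and contact force between collar_axle and head_axle below 0.1 N and contact force between collar_axle and bearing below 0.1 N and contact force between collar_axle and jar below 0.1 N and contact force between collar_axle and wheel below 0.1 N and contact force between collar_axle and axlebox below 0.1 N and contact force between collar_axle and screwdriver below 0.1 N and contact force between collar_axle and hammer below 0.1 N and contact force between collar_axle and mug below 0.1 N and linear speed of collar_axle below 0.03 m/s and angular speed of collar_axle below 0.15 rad/s and z of each of plain_axle, head_axle in the frame of holder below -0.015 m); the arm keeps its last pose, push and grip.
It fails at once if another axle lifted 15 mm or more out of its hole (z of any of plain_axle, head_axle in the frame of holder above -0.015 m).
It fails at once if a bystander moved by more than 30 mm (distance of any of bearing, jar, wheel, axlebox, screwdriver, hammer, mug from where it was at the start of the episode above 0.03 m).
It also fails if it takes over 58 s, if anything falls off the work surface, if the arm or the gripper's body presses on something with over 40 N, if the wrist force passes 120 N, or if a joint passes its speed limit or range.

### The arm

A 6-joint arm with a two-finger parallel gripper is mounted at the origin on the work surface. World frame = base frame: x ahead of the robot, y to its left, z up, the work surface at z = 0. Lengths are in m, angles in degrees, forces in N, time in s.
With the tool pointing down it reaches from about 0.3 to 0.775 m from the base axis. Payload 14.6 kg.
Tool frame: the origin (TCP) lies between the finger pads; the fingertips stand ctrl.finger_overhang ahead of it and the grasp point (between the pads) lies 2 mm behind it (ctrl.finger_overhang is the distance from the TCP to the fingertips, in m); z points along the fingers, y is the line along which they close (so a half turn about z gives the same grasp; the last joint's range is limited). The gripper opens to 85 mm and grips with 20 to 120 N. Pads are 22 mm wide; open, the fingers measure 114 mm over their backs; the gripper's body (76 mm by 85 mm) begins 54 mm behind the grasp point. The pads swing forward as they close: fully open they stand 13 mm farther back than shut.
Start: joints at [-76.696, 17.183, 87.147, -0, 75.671, -3.816], TCP at [0.162, -0.526, 0.248] pointing down, gripper open.
Joint ranges: [-173.82, 173.82], [-45.26, 126.66], [13.44, 144.39], [-59.66, 239.66], [0, 175.72], [-146.38, 146.38]. Speed limits (degrees/s): [127.2, 127.2, 147.25, 180, 180, 180].

### API

Orientations are given as [roll, pitch, yaw] about the fixed x, y, z axes, in that order (R = Rz(yaw) Ry(pitch) Rx(roll)).
In Python, from rig import ctrl gives the robot as it stands. The module is installed in compiled form; this text tells all that it offers.
- The arm moves only by the tool carry_out, never from a script. Its argument "plan" is one flat list of numbers, 4 for each row, row after row: the shift along the tool's x, y, z in m, then the turn about the tool's z in degrees. A call has exactly 8 rows; each row is the pose to reach, as a shift and turn from the pose commanded when the call began, along the tool's axes at that moment; what a row does not reach only later rows make up. A row lasts 1/12 s, in which the tool goes at most 41.7 mm and 7.16 degrees, less where a joint would pass 70% of its speed; a pose out of reach is approached as far as the arm can. A call with a gripper value outside its range is refused whole. "claw" is the finger opening in m, from 0 to 0.0854, set as the call begins (left out, the last holds). The fingers move at their own pace and stop on an object; the grip force is fixed at half the most. Time passes only in rows, so rows that repeat a pose let the fingers close, or fill a call up. It gives the time, the measured TCP pose, the force, the opening and the grip force at its end, in the units of the state.
- ctrl.state(): the state, without advancing time (a new reading comes with each control period).
- ctrl.camera(name): name is "scene" or "side" or "wrist"; returns (picture, depth): 480x640x3 uint8, blue, green, red; 480x640 float32, m along the optical axis (not along the pixel's ray), 0 where there is no reading.
- ctrl.calibration(name): a dict with "fx", "fy", "cx", "cy" (pixels), "k1" (the pictures are not rectified: a ray, as slopes to the right and down, at radius r is drawn at 1 + k1 r^2 times it, then the intrinsics apply), "R" (3x3) and "t" (3): a world point X has camera coordinates R X + t; the wrist camera has in their place "mount" (4x4, takes a point from camera to tool coordinates, whose origin is the TCP and whose axes are the flange's). Camera axes: x right, y down, z forward; pixel columns grow to the right and rows downward; lengths in m; the calibration is good to about 2 mm. A picture is of the moment at which its call begins: read the wrist's pose just before it. calibration takes no time and is no camera call.
- ctrl.job_done(): hands the job in; it is judged then, once.
Trained networks look in the newest picture that a camera, given by its name, has taken for a name from the list of things; names that differ only in an ending like _2 or _b are one class to them, and where a whole thing is asked for, a point or a joint stands for the part that bears it (a point fixed in the world has none). Each returns a list of dicts, best first, with "score" (0 to 1); they miss things now and then, are a little off and sometimes report something else, mostly with a low value. They report only what shows in the picture. A call takes as long as a camera call.
- ctrl.search_frame(camera, label): "location" ([column, row] in pixels, amid what is visible of it).
- ctrl.cut_out(camera, label): "pixels" (480x640 bool, what is visible of it) and "location" ([column, row] in pixels, amid what is visible of it).
- ctrl.mark_of(camera, label): "location" ([column, row] in pixels: a listed point, or the origin of a listed thing).
The state is a dict: "time": time; "joints": joint angles; "qd": joint speeds; "joint_torque": joint torques, N m; "eef_pos": TCP position; "eef_rot": TCP orientation; "contact_force": force on the tool from outside, world axes, zero at the start; "torque": the same for the moment, N m; "finger_gap": finger opening in m; "grip_force": force on a finger pad.
Only numpy, scipy, OpenCV 4.12 (cv2) and the standard library are available. Lean on these libraries where they do the work, as an engineer would, in place of code of your own. Each camera call takes 0.05 s, during which the arm holds its last target. There are 200 camera calls.

## Working session

There is one attempt and no reset: what is moved stays moved. The work goes in short steps, Python scripts to look and compute and a tool call to move; the robot and the scene stay as the last step left them, time stands still between calls to the robot, and variables do not carry over. Pictures are saved under pics/ and viewed, at most 10 in all, crops included, and the job is handed in when it is done.

Besides the shell and the picture viewer there is one more tool, called after "Request:" by a JSON object that holds its "name" and its "arguments", one argument or row to a line. carry_out: Moves the arm, as the interface text tells. Its arguments: {"type":"object","properties":{"plan":{"type":"array","items":{"type":"number"}},"claw":{"type":"number"}},"required":["plan"]}

```bash
mkdir -p pics
cat > h.py <<'E'
import numpy as np, cv2
from scipy.spatial.transform import Rotation as Ro
from rig import ctrl
def ray(c,px):
    K=np.array([[c["fx"],0,c["cx"]],[0,c["fy"],c["cy"]],[0,0,1.]])
    return cv2.undistortPoints(np.array([[px]],float),K,np.array([c["k1"],0,0,0.]))[0,0]
def pose():
    s=ctrl.state(); return np.array(s["eef_pos"]),Ro.from_euler("xyz",s["eef_rot"],degrees=True).as_matrix()
def world(cam,px,depth=None,z=None,P=None):
    """world point of pixel: by depth or on the plane z"""
    c=ctrl.calibration(cam); s=ray(c,px); d=np.array([s[0],s[1],1.])
    if "mount" in c:
        p,R=P or pose(); M=np.array(c["mount"]); A=R@M[:3,:3]; o=p+R@M[:3,3]
    else:
        A=np.array(c["R"]).T; o=-A@np.array(c["t"])
    v=A@d
    return o+v*(depth if z is None else (z-o[2])/v[2])
E
python3 - <<'E'
from h import *
s=ctrl.state(); print(s["time"],s["eef_pos"],s["eef_rot"],ctrl.finger_overhang,s["finger_gap"])
for cam in ["scene","side"]:
    im,d=ctrl.camera(cam); cv2.imwrite(f"pics/{cam}0.png",im); np.save(f"{cam}0.npy",d)
    for n in ["handle","holder","collar_axle","plain_axle","head_axle","cabinet","jar","bearing","wheel","axlebox","mug"]:
        r=ctrl.mark_of(cam,n)
        if r:
            x,y=r[0]["location"]; dd=d[int(y),int(x)]
            z={"handle":.14,"jar":.17,"bearing":.17,"holder":.065}.get(n,.035 if "axle" in n and n!="axlebox" else 0)
            print(cam,n,round(r[0]["score"],2),[round(x),round(y)],world(cam,[x,y],z=z).round(3))
E
```

```text
0.0 [ 0.16184314 -0.52540627  0.24770209] [-1.79930009e+02 -3.51485147e-03  1.71193679e+01] 0.017 0.08538391461889383
scene handle 0.87 [348, 194] [0.644 0.07  0.14 ]
scene cabinet 0.55 [365, 217] [0.706 0.069 0.   ]
scene jar 0.73 [392, 229] [ 0.781 -0.01   0.17 ]
scene bearing 0.86 [410, 178] [0.8   0.146 0.17 ]
scene wheel 0.83 [371, 116] [0.654 0.414 0.   ]
scene axlebox 0.92 [326, 293] [ 0.647 -0.186  0.   ]
scene mug 0.78 [258, 408] [ 0.542 -0.532  0.   ]
side handle 0.6 [329, 190] [0.654 0.058 0.14 ]
side holder 0.81 [367, 194] [0.78  0.067 0.065]
side collar_axle 0.64 [312, 317] [ 0.476 -0.242  0.035]
side head_axle 0.44 [330, 187] [0.706 0.162 0.035]
side cabinet 0.76 [343, 214] [0.709 0.075 0.   ]
side jar 0.72 [387, 185] [ 0.793 -0.014  0.17 ]
side bearing 0.62 [361, 151] [0.787 0.138 0.17 ]
side wheel 0.66 [286, 153] [0.65  0.392 0.   ]
side axlebox 0.97 [365, 287] [ 0.651 -0.189  0.   ]
side mug 0.56 [388, 414] [ 0.544 -0.535  0.   ]
```

View pics/scene0.png

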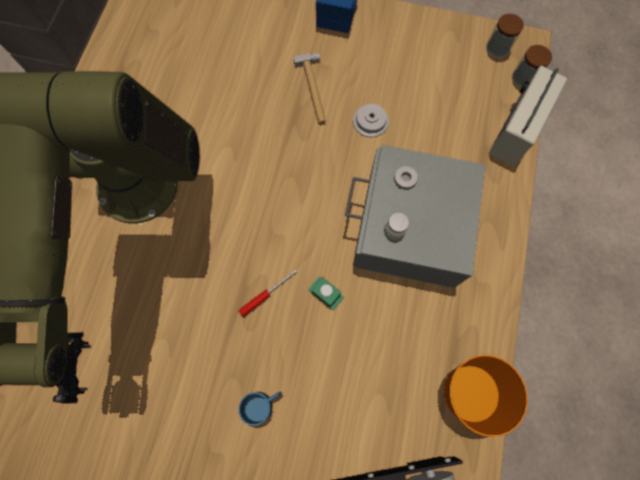

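Run:
```python
from h import *
for cam in ["scene","side"]:
    d=np.load(f"{cam}0.npy"); im=ctrl.camera(cam)
    for n,zl,zh in [("cabinet",.160,.175),("handle",.125,.149)]:
        r=ctrl.cut_out(cam,n)
        if not r: continue
        ys,xs=np.nonzero(r[0]["pixels"])
        P=np.array([world(cam,[x,y],d[y,x]) for x,y in zip(xs[::3],ys[::3]) if d[y,x]>0])
        Q=P[(P[:,2]>zl)&(P[:,2]<zh)]
        if n=="handle": Q=P[(P[:,2]>zl)&(P[:,2]<zh)&(P[:,0]<.68)]
        b=cv2.minAreaRect((Q[:,:2]*1000).astype(np.float32))
        print(cam,n,len(P),len(Q),b,np.median(Q,axis=0).round(3))
```

```text
Traceback (most recent call last):
  File "h.py", line 11, in world
    c=ctrl.calibration(cam); s=ray(c,px); d=np.array([s[0],s[1],1.])
ValueError: time passes only in moves, steps and waits
```

The scene view shows the drawer unit at (420,215) with its handle on the left side at (355,208), and the bearing (406,178) and jar (397,226) on top near its front. The bench in front of the drawer is free.

```bash
sed -i 's/^def pose/import functools\n@functools.lru_cache(None)\ndef cal(n): return ctrl.calibration(n)\ndef pose/; s/c=ctrl.calibration(cam)/c=cal(cam)/' h.py
python3 - <<'E'
from h import *
for cam in ["scene","side"]:
    im,d=ctrl.camera(cam)
    for n,zl,zh in [("cabinet",.160,.175),("handle",.125,.149)]:
        r=ctrl.cut_out(cam,n)
        if not r: continue
        ys,xs=np.nonzero(r[0]["pixels"])
        P=np.array([world(cam,[x,y],d[y,x]) for x,y in zip(xs[::2],ys[::2]) if d[y,x]>0])
        Q=P[(P[:,2]>zl)&(P[:,2]<zh)]
        if n=="handle": Q=Q[Q[:,0]<.68]
        if len(Q)<5: print(cam,n,len(P)); continue
        b=cv2.minAreaRect((Q[:,:2]*1000).astype(np.float32))
        print(cam,n,len(P),len(Q),b,np.median(Q,axis=0).round(3))
E
```

```text
scene cabinet 6936 5292 ((849.356689453125, 74.0524673461914), (293.96405029296875, 324.72723388671875), 1.5878732204437256) [0.864 0.062 0.171]
scene handle 446 87 ((662.9348754882812, 66.81312561035156), (31.509868621826172, 115.5935287475586), 0.548347532749176) [0.654 0.067 0.145]
side cabinet 6476 3507 ((852.4725341796875, 71.08909606933594), (293.8379211425781, 330.8140869140625), 1.4924306869506836) [0.86  0.054 0.17 ]
side handle 1157 90 ((661.8406372070312, 62.90867233276367), (119.64479064941406, 35.27958679199219), 89.5698471069336) [0.652 0.064 0.143]
```

```bash
cat >> h.py <<'E'
def rel(target,yaw=None):
    p,R=pose(); y0=np.degrees(np.arctan2(R[1,0],R[0,0]))
    print("shift",(R.T@(np.array(target)-p)).round(4),"turn",None if yaw is None else round((y0-yaw+180)%360-180,2),"at",p.round(4),round(y0,2))
E
python3 -c "
from h import *
rel([.64,.067,.24],91.5)"
```

```text
shift [ 0.6314 -0.4256  0.0082] turn -74.38 at [ 0.1619 -0.5256  0.2483] 17.12
```

Request:
{"name": "carry_out", "arguments": {
  "plan": [0.033,-0.022,0,-7,0.066,-0.044,0,-14,0.099,-0.066,0,-21,0.132,-0.088,0,-28,0.165,-0.11,0,-35,0.198,-0.132,0,-42,0.231,-0.154,0,-49,0.264,-0.176,0,-56],
  "claw": 0.04
}}

```text
time: 2.27
eef_pos: [0.3632, -0.278, 0.2485]
eef_rot: [180.0, 0.0, 73.5]
contact_force: [1.5, -0.8, -0.4]
finger_gap: 0.0398
grip_force: 0.0
```

```bash
python3 -c "
from h import *
rel([.64,.067,.24],91.5);print(ctrl.state()['contact_force'])"
```

```text
shift [0.4095 0.1671 0.0085] turn -18.04 at [ 0.3632 -0.278   0.2485] 73.46
[ 1.49645612 -0.80860675 -0.44502777]
```

Request:
{"name": "carry_out", "arguments": {
  "plan": [0.035,0.0143,0,-6,0.07,0.0286,0,-12,0.105,0.043,0,-18,0.14,0.057,0,-18,0.175,0.0715,0,-18,0.21,0.086,0,-18,0.245,0.1,0,-18,0.28,0.114,0,-18]
}}

```text
time: 2.93
eef_pos: [0.5537, -0.0431, 0.2483]
eef_rot: [180.0, 0.0, 91.1]
contact_force: [-0.3, -1.0, -0.1]
finger_gap: 0.0398
grip_force: 0.0
```

```bash
python3 -c "
from h import *
rel([.648,.067,.24],91.5)
P=pose();im,d=ctrl.camera('wrist');cv2.imwrite('pics/w1.png',im)
r=ctrl.mark_of('wrist','handle');
print([(q['score'],q['location'],world('wrist',q['location'],z=.14,P=P)) for q in r])"
```

```text
shift [0.1082 0.0964 0.0084] turn -0.37 at [ 0.5537 -0.0431  0.2483] 91.13
[(0.58, [499.5, 54.8], array([0.64964009, 0.06353854, 0.14      ]))]
```

Request:
{"name": "carry_out", "arguments": {
  "plan": [0.022,0.02,0,0,0.044,0.04,0,0,0.065,0.058,0,0,0.087,0.078,0,0,0.107,0.097,0,0,0.107,0.097,0.02,0,0.107,0.097,0.04,0,0.107,0.097,0.05,0]
}}

```text
time: 3.7
eef_pos: [0.647, 0.0638, 0.1956]
eef_rot: [-179.8, 0.0, 91.1]
contact_force: [-0.2, 0.5, -0.6]
finger_gap: 0.0399
grip_force: 0.0
```

Run:
```python
from h import *
im,d=ctrl.camera('side');cv2.imwrite('pics/s1.png',im[80:320,180:500])
P=pose();im,d=ctrl.camera('wrist')
r=ctrl.cut_out('wrist','handle')
for q in r[:1]:
    ys,xs=np.nonzero(q['pixels']); Q=np.array([world('wrist',[x,y],d[y,x],P=P) for x,y in zip(xs[::3],ys[::3]) if d[y,x]>0])
    Q=Q[(Q[:,2]>.135)&(Q[:,2]<.155)]; print(q['score'],len(Q),np.percentile(Q,[2,50,98],axis=0).round(4))
    A=Q[Q[:,0]<.662]; print(np.polyfit(A[:,1],A[:,0],1), len(A))
rel([.649,.065,.138],91.5)
```

```text
0.83 6945 [[0.6453 0.0103 0.1373]
 [0.6933 0.1086 0.1489]
 [0.7046 0.1751 0.1544]]
[-0.01339599  0.6514563 ] 1864
shift [0.0015 0.0016 0.0603] turn -0.41 at [0.6475 0.0635 0.1983] 91.09
```

View pics/s1.png

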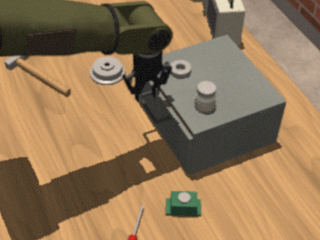

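The side crop shows the gripper just above the handle at (155,105), clear of the jar and bearing.

Request:
{"name": "carry_out", "arguments": {
  "plan": [0.001,0.001,0.01,0,0.001,0.001,0.025,0,0.001,0.001,0.04,0,0.001,0.001,0.05,0,0.001,0.001,0.057,0,0.001,0.001,0.057,0,0.001,0.001,0.057,0,0.001,0.001,0.057,0]
}}

```text
time: 4.52
eef_pos: [0.6491, 0.065, 0.1423]
eef_rot: [179.9, -0.0, 91.1]
contact_force: [0.0, -0.2, 0.5]
finger_gap: 0.0399
grip_force: 0.0
```

Request:
{"name": "carry_out", "arguments": {
  "plan": [0,0,0,0,0,0,0,0,0,0,0,0,0,0,0,0,0,0,0,0,0,0,0,0,0,0,0,0,0,0,0,0],
  "claw": 0.0
}}

```text
time: 5.18
eef_pos: [0.6489, 0.065, 0.142]
eef_rot: [179.9, 0.0, 91.1]
contact_force: [-0.4, -0.2, 5.6]
finger_gap: 0.0074
grip_force: 58.6
```

Request:
{"name": "carry_out", "arguments": {
  "plan": [0,-0.015,0,0,0,-0.037,0,0,0,-0.06,0,0,0,-0.083,0,0,0,-0.106,0,0,0,-0.129,0,0,0,-0.152,0,0,0,-0.172,0,0]
}}

```text
time: 5.85
eef_pos: [0.4762, 0.06, 0.142]
eef_rot: [179.9, 0.2, 91.1]
contact_force: [3.3, -17.8, 6.9]
finger_gap: 0.0075
grip_force: 60.7
```

Request:
{"name": "carry_out", "arguments": {
  "plan": [0,-0.003,0,0,0,-0.006,0,0,0,-0.006,0,0,0,-0.006,0,0,0,-0.006,0,0,0,-0.006,0,0,0,-0.006,0,0,0,-0.006,0,0]
}}

```text
time: 6.52
eef_pos: [0.4711, 0.0599, 0.142]
eef_rot: [179.9, 0.2, 91.1]
contact_force: [-1.7, -18.0, 7.9]
finger_gap: 0.0074
grip_force: 60.9
```

Request:
{"name": "carry_out", "arguments": {
  "plan": [0,0,0,0,0,0,0,0,0,0,0,0,0,0,0,0,0,0,-0.03,0,0,0,-0.07,0,0,0,-0.11,0,0,0,-0.15,0],
  "claw": 0.04
}}

```text
time: 7.18
eef_pos: [0.4702, 0.0617, 0.2931]
eef_rot: [-180.0, -0.0, 91.1]
contact_force: [-0.0, -0.3, -0.4]
finger_gap: 0.0399
grip_force: 0.0
```

Run:
```python
from h import *
print(np.array(cal('wrist')['mount']).round(3))
P=pose();im,d=ctrl.camera('wrist');cv2.imwrite('pics/w2.png',im)
for n,z in [("collar_axle",.035),("plain_axle",.035),("head_axle",.035),("holder",.065),("handle",.14)]:
    for q in ctrl.mark_of('wrist',n)[:2]: print(n,round(q['score'],2),np.round(q['location']),world('wrist',q['location'],z=z,P=P).round(3))
    for q in ctrl.cut_out('wrist',n)[:1]:
        ys,xs=np.nonzero(q['pixels']); Q=np.array([world('wrist',[x,y],d[y,x],P=P) for x,y in zip(xs,ys) if d[y,x]>0])
        T=Q[Q[:,2]>Q[:,2].max()-.008]; print('  cut',round(q['score'],2),np.round(q['location']),len(Q),Q.min(0).round(3),Q.max(0).round(3),'top',T.mean(0).round(3),(T.min(0)+T.max(0)).round(4)/2)
```

```text
[[-0.    -0.96  -0.28   0.07 ]
 [ 1.    -0.     0.    -0.   ]
 [-0.    -0.28   0.96  -0.126]
 [ 0.     0.     0.     1.   ]]
collar_axle 0.86 [445. 272.] [ 0.604 -0.011  0.035]
collar_axle 0.24 [462. 119.] [0.603 0.138 0.035]
  cut 0.93 [473. 304.] 2151 [ 0.585 -0.047  0.063] [0.638 0.008 0.149] top [ 0.604 -0.011  0.147] [ 0.6047 -0.0121  0.1452]
plain_axle 0.72 [451. 201.] [0.601 0.062 0.035]
  cut 0.95 [484. 219.] 1343 [0.593 0.045 0.05 ] [0.617 0.072 0.149] top [0.602 0.063 0.147] [0.6033 0.0631 0.1452]
head_axle 0.79 [463. 121.] [0.603 0.136 0.035]
  cut 0.75 [511. 119.] 2342 [0.587 0.122 0.02 ] [0.68  0.155 0.15 ] top [0.599 0.138 0.147] [0.59975 0.1371  0.14575]
holder 0.97 [464. 205.] [0.603 0.065 0.065]
  cut 0.62 [503. 184.] 86164 [ 0.465 -0.164 -0.   ] [0.789 0.241 0.354] top [0.483 0.078 0.354] [0.48315 0.0782  0.35435]
handle 0.87 [319. 229.] [0.473 0.059 0.14 ]
  cut 0.79 [503. 186.] 86715 [ 0.465 -0.178 -0.001] [0.789 0.242 0.356] top [0.483 0.078 0.355] [0.48295 0.07795 0.35495]
```

View pics/w2.png

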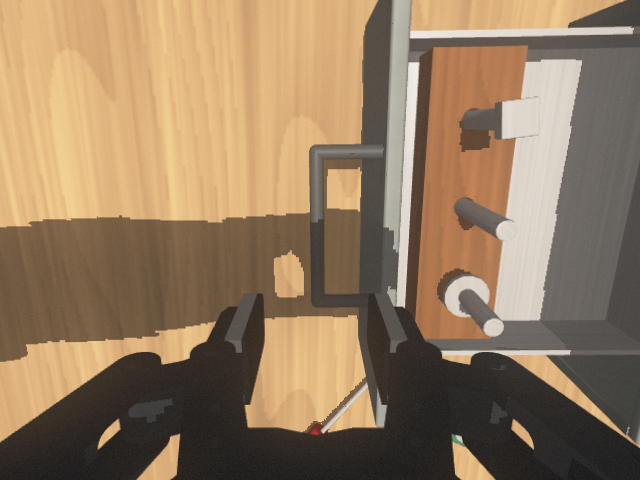

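The wrist picture shows the open drawer with the collar axle nearest the bottom (collar at (467,295), top at (493,327)), the plain axle at (485,218) and the square head axle at (515,118). I'll turn the tool 90° so that the fingers close along the unit's y axis and the axle can later be tipped over the drawer's front panel.

```bash
python3 -c "
from h import *
rel([.604,-.0115,.21],1.5);print(ctrl.state()['joints'])"
```

```text
shift [-0.0757  0.1321  0.0804] turn 89.62 at [0.4706 0.0616 0.2906] 91.12
[3.02838724e+00 5.65712898e+00 9.52658993e+01 1.31539747e-03
 7.91536310e+01 1.90363553e+00]
```

Request:
{"name": "carry_out", "arguments": {
  "plan": [-0.01,0.02,0,7,-0.02,0.04,0,14,-0.03,0.06,0.01,21,-0.04,0.08,0.015,28,-0.05,0.1,0.02,35,-0.06,0.115,0.025,42,-0.07,0.127,0.03,49,-0.0757,0.132,0.03,56]
}}

```text
time: 8.4
eef_pos: [0.6049, -0.0125, 0.2591]
eef_rot: [-179.9, 0.1, 34.7]
contact_force: [-0.2, -0.1, -0.8]
finger_gap: 0.0397
grip_force: 0.0
```

Request:
{"name": "carry_out", "arguments": {
  "plan": [0,0,0,7,0,0,0,14,0,0,0,21,0,0,0,28,0,0,0,33.6,0,0,0,33.6,0,0,0,33.6,0,0,0,33.6]
}}

```text
time: 9.07
eef_pos: [0.6041, -0.0115, 0.261]
eef_rot: [-180.0, 0.0, 1.7]
contact_force: [-0.2, 1.1, 0.1]
finger_gap: 0.04
grip_force: 0.0
```

Run:
```python
from h import *
P=pose();im,d=ctrl.camera('wrist');cv2.imwrite('pics/w3.png',im)
for q in ctrl.cut_out('wrist','collar_axle')[:1]:
        ys,xs=np.nonzero(q['pixels']); Q=np.array([world('wrist',[x,y],d[y,x],P=P) for x,y in zip(xs,ys) if d[y,x]>0])
        for lo,hi in [(.14,.16),(.085,.096)]:
            T=Q[(Q[:,2]>lo)&(Q[:,2]<hi)]
            if len(T): print(round(q['score'],2),len(T),T.mean(0).round(4),T.min(0).round(4),T.max(0).round(4))
rel([.604,-.0115,.13],1.5)
```

```text
0.89 522 [ 0.6068 -0.0126  0.1467] [ 0.598  -0.0201  0.1402] [ 0.6138 -0.0049  0.1492]
0.89 1387 [ 0.6105 -0.0126  0.0912] [ 0.5884 -0.0322  0.0857] [0.6256 0.0065 0.0958]
shift [-1.000e-04 -1.000e-04  1.312e-01] turn 0.15 at [ 0.6041 -0.0116  0.2612] 1.65
```

Request:
{"name": "carry_out", "arguments": {
  "plan": [0.0015,0.001,0.025,0,0.0015,0.001,0.055,0,0.0015,0.001,0.08,0,0.0015,0.001,0.1,0,0.0015,0.001,0.118,0,0.0015,0.001,0.128,0,0.0015,0.001,0.131,0,0.0015,0.001,0.131,0]
}}

```text
time: 9.83
eef_pos: [0.6057, -0.0125, 0.1301]
eef_rot: [-180.0, 0.0, 1.6]
contact_force: [-0.2, -0.5, -0.1]
finger_gap: 0.0401
grip_force: 0.0
```

Request:
{"name": "carry_out", "arguments": {
  "plan": [0,0,0,0,0,0,0,0,0,0,0,0,0,0,0,0,0,0,0,0,0,0,0,0,0,0,0,0,0,0,0,0],
  "claw": 0.0
}}

```text
time: 10.5
eef_pos: [0.6063, -0.0124, 0.1317]
eef_rot: [180.0, -0.1, 1.5]
contact_force: [-0.2, 1.3, 6.5]
finger_gap: 0.0142
grip_force: 58.6
```

Request:
{"name": "carry_out", "arguments": {
  "plan": [0,0,-0.01,0,0,0,-0.023,0,0,0,-0.036,0,0,0,-0.049,0,0,0,-0.062,0,0,0,-0.075,0,0,0,-0.088,0,0,0,-0.1,0]
}}

```text
time: 11.17
eef_pos: [0.6055, -0.0126, 0.2317]
eef_rot: [180.0, -0.0, 1.5]
contact_force: [-0.4, -0.8, -2.3]
finger_gap: 0.0147
grip_force: 58.7
```

Request:
{"name": "carry_out", "arguments": {
  "plan": [0,0.005,0,0,0,0.012,0,0,0,0.02,0,0,0,0.028,0,0,0,0.036,0,0,0,0.043,0,0,0,0.043,0,0,0,0.043,0,0]
}}

```text
time: 11.83
eef_pos: [0.6067, -0.056, 0.23]
eef_rot: [-180.0, 0.0, 1.5]
contact_force: [-0.4, 0.2, -2.0]
finger_gap: 0.0142
grip_force: 58.7
```

Run:
```python
from h import *
P=pose();im,d=ctrl.camera('side');cv2.imwrite('pics/s4.png',cv2.resize(im[60:300,200:520],None,fx=2,fy=2))
for n in ['collar_axle']:
    for q in ctrl.cut_out('side',n)[:1]:
        ys,xs=np.nonzero(q['pixels']); Q=np.array([world('side',[x,y],d[y,x]) for x,y in zip(xs,ys) if d[y,x]>0]); print(q['score'],len(Q),Q.min(0),Q.max(0))
im,d=ctrl.camera('scene');
yy,xx=np.mgrid[150:280,320:400]
Q=np.array([world('scene',[x,y],d[y,x]) for x,y in zip(xx.ravel(),yy.ravel()) if d[y,x]>0])
T=Q[(Q[:,2]>.146)&(Q[:,2]<.16)&(Q[:,0]<.58)]
b=cv2.minAreaRect((T[:,:2]*1000).astype(np.float32));print(len(T),b,np.median(T,axis=0))
rel([.5,-.05,.2],1.5)
```

```text
0.48 203 [ 0.5879114  -0.0775749   0.01430801] [0.67173872 0.05897357 0.22087626]
0 ((0.0, 0.0), (0.0, 0.0), 0.0) [nan nan nan]
shift [-0.1066 -0.0081  0.0303] turn 0.04 at [ 0.6068 -0.0552  0.2303] 1.54
  return _methods._mean(a, axis=axis, dtype=dtype,
  ret = um.true_divide(
```

View pics/s4.png

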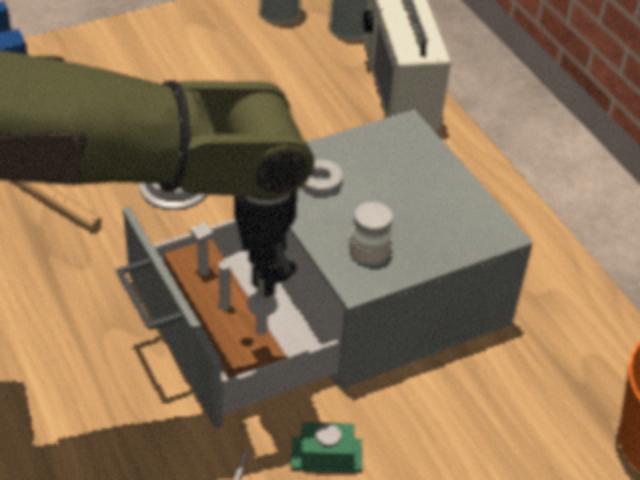

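The side view shows the collar axle hanging clear in the gripper at (262,300), with the other two axles upright at (203,250) and (225,287). Next I tip it over the inner top edge of the front panel, since the drawer is against its open stop.

Request:
{"name": "carry_out", "arguments": {
  "plan": [-0.02,0,0.004,0,-0.04,0,0.008,0,-0.055,0,0.0085,0,-0.064,0,0.0085,0,-0.07,0,0.0085,0,-0.076,0,0.0085,0,-0.082,0,0.0086,0,-0.0855,0,0.0086,0]
}}

```text
time: 12.65
eef_pos: [0.5221, -0.0574, 0.2224]
eef_rot: [180.0, -0.2, 1.5]
contact_force: [9.2, 0.8, -5.0]
finger_gap: 0.0143
grip_force: 58.4
```

Run:
```python
from h import *
rel([.5034,-.057,.2165],1.5);s=ctrl.state();print(s['contact_force'],s['torque'],s['grip_force'])
im,d=ctrl.camera('side');cv2.imwrite('pics/s5.png',cv2.resize(im[120:280,220:420],None,fx=3,fy=3))
```

```text
shift [-0.0187 -0.0009  0.0059] turn 0.04 at [ 0.5221 -0.0574  0.2224] 1.54
[ 9.23947173  0.78928504 -4.96958585] [ 0.28352354 -1.94281975  0.02921575] 58.42881739139557
```

View pics/s5.png

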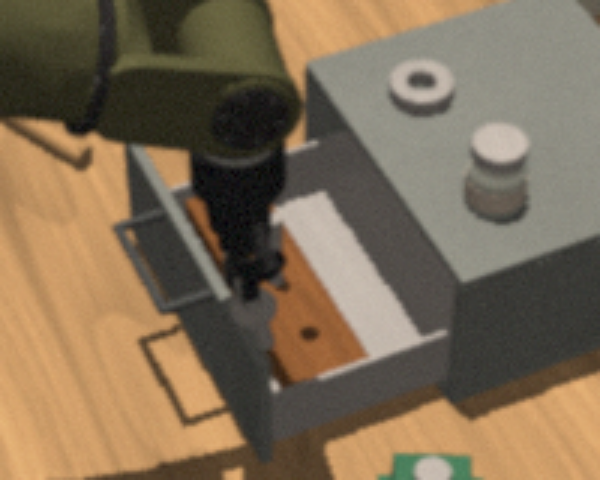

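The crop shows the axle between the fingers at (250,300) leaning on the panel's inner edge; the 9 N side force fits the shaft turning in the grip.

Request:
{"name": "carry_out", "arguments": {
  "plan": [-0.009,0,0.002,0,-0.018,0,0.005,0,-0.026,0,0.0095,0,-0.034,0,0.015,0,-0.041,0,0.0215,0,-0.047,0,0.028,0,-0.052,0,0.036,0,-0.056,0,0.0445,0]
}}

```text
time: 13.37
eef_pos: [0.4663, -0.0592, 0.1784]
eef_rot: [180.0, -0.2, 1.5]
contact_force: [2.0, 0.0, 6.2]
finger_gap: 0.0141
grip_force: 59.1
```

Run:
```python
from h import *
rel([.461,-.06,.157],1.5);s=ctrl.state();print(s['contact_force'],s['torque'],s['grip_force'])
P=pose();im,d=ctrl.camera('wrist');cv2.imwrite('pics/w6.png',im)
for q in ctrl.cut_out('wrist','collar_axle')[:1]:
    ys,xs=np.nonzero(q['pixels']); Q=np.array([world('wrist',[x,y],d[y,x],P=P) for x,y in zip(xs,ys) if d[y,x]>0]); print(q['score'],len(Q),np.percentile(Q,[2,50,98],axis=0).round(3))
```

```text
shift [-0.0054  0.0006  0.0214] turn 0.04 at [ 0.4663 -0.0592  0.1784] 1.54
[1.95268756 0.04805044 6.16376248] [ 0.21272908 -0.79096531  0.0342804 ] 59.13190484046936
0.93 17644 [[ 0.463 -0.074  0.153]
 [ 0.513 -0.059  0.18 ]
 [ 0.561 -0.044  0.197]]
```

View pics/w6.png

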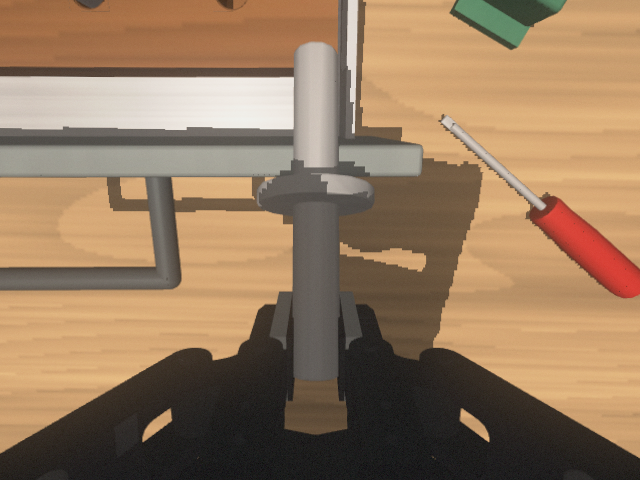

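The wrist view shows the axle lying over the panel, foot at (317,50), collar at (317,190) just outside the panel edge, nearly level. I press it the last bit down, then lift.

Request:
{"name": "carry_out", "arguments": {
  "plan": [-0.001,0,0.005,0,-0.002,0,0.01,0,-0.003,0,0.014,0,-0.004,0,0.018,0,-0.004,0,0.021,0,-0.004,0,0.021,0,-0.004,0,0.021,0,-0.004,0,0.021,0]
}}

```text
time: 14.13
eef_pos: [0.4623, -0.0593, 0.157]
eef_rot: [180.0, -0.1, 1.5]
contact_force: [6.1, 1.7, 4.2]
finger_gap: 0.0144
grip_force: 63.9
```

Request:
{"name": "carry_out", "arguments": {
  "plan": [0,0,-0.012,0,0,0,-0.03,0,0,0,-0.05,0,0,0,-0.07,0,0,0,-0.09,0,0,0,-0.11,0,0,0,-0.13,0,0,0,-0.145,0]
}}

```text
time: 14.8
eef_pos: [0.4609, -0.0593, 0.3024]
eef_rot: [-180.0, 0.1, 1.5]
contact_force: [1.2, -0.0, -2.8]
finger_gap: 0.0143
grip_force: 63.3
```

Request:
{"name": "carry_out", "arguments": {
  "plan": [0,0,-0.005,0,0,0,-0.005,0,0,0,-0.005,0,0,0,-0.005,0,0,0,-0.005,0,0,0,-0.005,0,0,0,-0.005,0,0,0,-0.005,0]
}}

```text
time: 15.47
eef_pos: [0.4613, -0.0594, 0.3059]
eef_rot: [-180.0, 0.0, 1.5]
contact_force: [0.4, 0.0, -2.5]
finger_gap: 0.0145
grip_force: 63.4
```

Run:
```python
from h import *
for k in range(2):
    P=pose();im,d=ctrl.camera('wrist');cv2.imwrite(f'pics/w7{k}.png',im)
    for q in ctrl.cut_out('wrist','collar_axle')[:1]:
        ys,xs=np.nonzero(q['pixels']); Q=np.array([world('wrist',[x,y],d[y,x],P=P) for x,y in zip(xs,ys) if d[y,x]>0])
        for a,b in [(.46,.48),(.48,.495),(.53,.545),(.545,.56)]:
            T=Q[(Q[:,0]>a)&(Q[:,0]<b)&(abs(Q[:,1]+.059)<.006)]; print(a,len(T),T[:,2].max() if len(T) else 0,np.median(T[:,2]) if len(T) else 0)
s=ctrl.state();print(s['eef_pos'],s['contact_force'],s['grip_force'],s['qd'])
im,d=ctrl.camera('side')
cv2.imwrite('pics/s7.png',cv2.resize(im[60:300,180:500],None,fx=2,fy=2))
```

```text
0.46 2413 0.32621506781581017 0.3221063085869534
0.48 1932 0.32307755474702926 0.3194289226070876
0.53 2304 0.31503378543599586 0.3116742163353575
0.545 2437 0.3127631137616116 0.3093287762033311
0.46 2478 0.3262297596957751 0.32223763442544345
0.48 1921 0.3228285894689548 0.31955944382248075
0.53 2291 0.3152065133184927 0.31184719199283606
0.545 2455 0.31344748124600474 0.3095345314949774
[ 0.46135795 -0.05935407  0.30615871] [-0.69884168  0.75717961 -2.48378226] 63.3577823638916 [ 0.1037724  -0.07125572 -0.12064973  0.06306534  0.01885317 -0.10751678]
```

View pics/s7.png

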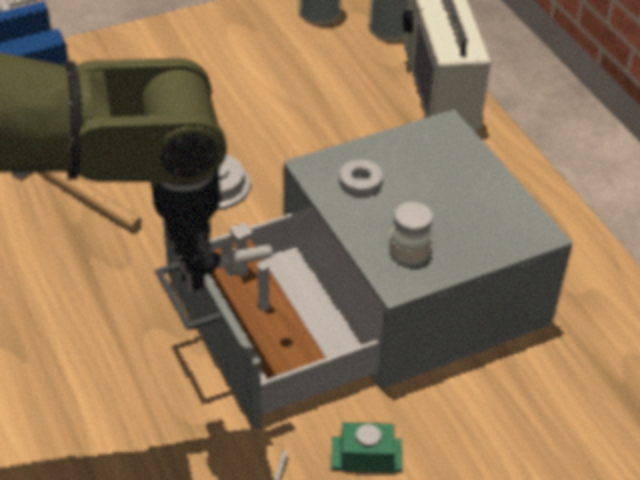

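The side view shows the axle held about 9° from level at (245,257), foot end about 0.30 m up and steady. The other two axles are still in the rack and nothing on the unit has moved.

```bash
python3 -c "
from rig import ctrl
print(ctrl.job_done())"
```

```text
the job is handed in; nothing more can be done
None
```

The job is handed in, verdict not shown: the drawer is open about 178 mm and the collar axle is held still in the gripper alone, about 9° from level with its foot about 0.30 m above the bench; the other two axles are still in their holes and I saw no bystander move.

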